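# Find the accepted parts crate by the stamp underneath and send it to the dispatch rail

## Robot

A 7-joint arm with a two-finger parallel gripper is mounted at the origin on a cart in front of the work surface, level with it; the furniture and walls round the work are solid. World frame = base frame: x ahead of the robot, y to its left, z up, the work surface at z = 0. Lengths are in m, angles in rad, forces in N, time in s.
With the tool pointing down it reaches from about 0.4 to 0.75 m from the base axis. Payload 19.5 kg.
Tool frame: the origin (TCP) lies at the very end of the fingers, on their centre line; the grasp point (between the pads) lies 19 mm behind it; y points along the fingers, z is the direction in which the jaws open and shut, and the axes are right-handed (so a half turn about y gives the same grasp; the last joint's range is limited). The gripper opens to 85 mm and grips with 20 to 120 N. Pads are 22 mm wide; open, the fingers measure 114 mm over their backs; the gripper's body (76 mm by 85 mm) begins 54 mm behind the grasp point. The pads swing forward as they close: fully open they stand 13 mm farther back than shut.
Start: joints at [-1.308, 0.707, -0.028, 1.485, 0.022, 0.951, -0.075], TCP at [0.173, 0.548, 0.231] pointing down, gripper open.
Joint ranges: [-2.71, 2.71], [-0.32, 2.16], [-1.57, 1.52], [0, 2.45], [-1.46, 4.6], [0, 2.02], [-2.83, 2.83]. Speed limits (rad/s): [1.89, 1.89, 2.57, 2.57, 3.01, 3.01, 3.01].

## Interface

Orientations are given as a unit quaternion [x, y, z, w].
In Python, from cell import env, read_camera, camera_info gives the robot as it stands. Calls block until the motion is done:
- env.movep(position, orientation): joint-space move of the TCP to a pose.
- env.servo_line(position, ori=None, vel=0.15, threshold=None): straight line of the TCP; ori=None keeps the orientation; vel is the mean speed in m/s. With threshold (N) it stops when the force on the tool has changed by that much, and returns True; else False.
- env.move_j(angles): joint-space move.
- env.command_gripper(opening, grip_force=None): opening from 0.0 (shut) to 1.0 (fully open); grip_force is the grip in N (None keeps the last); returns when the fingers have stopped.
- env.dwell(seconds).
- env.ik(position, orientation): joint angles nearest the present ones, or None.
- env.get_obs(): the state.
- read_camera(name): name is "scene" or "top"; returns the picture (384x512x3 uint8, red, green, blue); there is no depth.
- camera_info(name): a dict with "fx", "fy", "cx", "cy" (pixels), "view" (4x4, takes a point from world to camera coordinates). Camera axes: x right, y down, z forward; pixel columns grow to the right and rows downward; lengths in m; the calibration is good to about 2 mm. A picture is of the moment at which its call begins. camera_info takes no time and is no camera call.
A pose or a line that the arm cannot do raises env.MotionError and nothing moves.
- env.finish_job(): hands the job in, once; it reports no verdict.
The state is a dict: "clock": time; "joints": joint angles; "dq": joint speeds; "joint_efforts": joint torques, N m; "position": TCP position; "eef_rot": TCP orientation; "ft_force": force on the tool from outside, world axes, zero at the start; "ft_torque": the same for the moment, N m; "finger_gap": opening from 0.0 (shut) to 1.0 (fully open).
Only numpy, scipy, OpenCV 4.12 (cv2) and the standard library are available. Lean on these libraries where they do the work, as an engineer would, in place of code of your own. Each camera call takes 0.05 s, during which the arm holds its last target.

## Task

One of the two grey parts crates carries a green acceptance stamp on its underside. First the left-hand crate, then the right-hand one: with the fingertips high on its near wall tip it back, away from the robot, on its far bottom edge to about 60 degrees, keep it there a moment to look underneath, and let it down gently onto its base. Then push the stamped crate gently forwards along the bench until it stands flush and square against the dispatch stop rail; the other crate stays where it stood, nothing is pinched, lifted or toppled, and the things lying about are left alone.

Things in the scene. Friction and masses are not known exactly. Their poses are not given: they have to be found in the camera images.
- crate_1: one of two outwardly identical grey open-topped parts crates, six bushings fixed in a heavy insert at the bottom; 86 mm deep (x), 110 mm wide (y), 95 mm high, upright 3.5 mm walls, 0.55 to 0.85 kg. Origin: centre of the underside; z up, x away from the robot, y to the left (turned up to 0.2 rad). Stands left or right by chance
- crate_2: one of two outwardly identical grey open-topped parts crates, six bushings fixed in a heavy insert at the bottom; 86 mm deep (x), 110 mm wide (y), 95 mm high, upright 3.5 mm walls, 0.55 to 0.85 kg. Origin: centre of the underside; z up, x away from the robot, y to the left (turned up to 0.2 rad). Stands left or right by chance
- crate_1_heel (a point): middle of this crate's far bottom edge, 43 mm along its x from the origin: the edge it tips on. Centre of mass about 15 mm above the base: let go below about 67 degrees it falls back, beyond that it topples. Pushed away from the robot 80 mm up or higher on its near wall it tips without sliding; pushed below 30 mm it slides without tipping
- crate_2_heel (a point): middle of this crate's far bottom edge, 43 mm along its x from the origin: the edge it tips on. Centre of mass about 15 mm above the base: let go below about 67 degrees it falls back, beyond that it topples. Pushed away from the robot 80 mm up or higher on its near wall it tips without sliding; pushed below 30 mm it slides without tipping
- stamp (a point): centre of the green round acceptance stamp, 60 mm across, in the middle of the light grey underside of one of the two crates (crate_1); the other underside is bare light grey. Out of sight until that crate is tipped; then it faces the robot
- stop_rail: dispatch stop rail beyond the crates: fixed slotted aluminium profile, 30 mm high and deep, 420 mm long, a white taped line on the bench along its front. Origin: middle of its front face (towards the robot) at bench level; x points square to it, away from the robot; y along the rail to the left. Turned up to 0.12 rad
- inspect_stamp: bystander left of the crates: black hand stamp, 24 mm across, 63 mm tall, standing; origin under its centre
- ring_gauge: bystander left of the crates: steel ring gauge, 58 mm across, 18 mm high, lying flat; origin under its centre
- bushing: bystander between the crates, at their front: bronze bushing, 22 mm across, 21 mm high, standing; origin under its centre
- gauge_block_2: bystander left of the crates: steel gauge block, 9 x 30 x 20 mm; origin under its centre
- alcohol_bottle: bystander at the far left: white wash bottle with a red cap, 62 x 82 mm, 179 mm tall; origin under its centre

How it is judged:
By the outcome, as a careful person would: the job done as asked, in the order asked, and still so for the second after the job is handed in, with the robot touching nothing.
It also fails if it takes over 64 s, if anything falls off the work surface, if the arm or the gripper's body presses on something with over 40 N, if the wrist force passes 120 N, or if a joint passes its speed limit or range.

## Working session

There is one attempt and no reset: what is moved stays moved. The work goes in short steps, each a Python script; the robot and the scene stay as the last script left them, time stands still between calls to the robot, and variables do not carry over. Pictures are saved under pics/ and viewed, and the job is handed in when it is done.

```bash
ls; mkdir -p pics; python3 - <<'E'
from cell import env, read_camera, camera_info
import cv2
for n in ("scene","top"):
    im=read_camera(n); cv2.imwrite(f"pics/{n}0.png",im[:,:,::-1]); print(n,camera_info(n))
o=env.get_obs(); print(o)
E
```

```text
pics
scene {'fx': 397.87253307405456, 'fy': 397.87253307405456, 'cx': 246.86259364328873, 'cy': 186.4765824665366, 'view': array([[-0.67049572, -0.74171407,  0.01719644,  0.37312381],
       [-0.31367288,  0.2623971 , -0.91255525,  0.20646192],
       [ 0.67234278, -0.61725845, -0.40859172,  0.54534578],
       [ 0.        ,  0.        ,  0.        ,  1.        ]])}
top {'fx': 351.02390049542095, 'fy': 351.02390049542095, 'cx': 255.86539370050164, 'cy': 188.8347238361067, 'view': array([[ 0.02817026, -0.99956788,  0.00839545, -0.05311255],
       [-0.98858612, -0.02910231, -0.14781929,  0.57082092],
       [ 0.14799974, -0.00413552, -0.98897875,  0.83914182],
       [ 0.        ,  0.        ,  0.        ,  1.        ]])}
{'clock': 0.1, 'joints': array([-1.30766601,  0.70702282, -0.02765341,  1.48494399,  0.02201705,
        0.95090697, -0.07551517]), 'dq': array([ 0.00031843, -0.00236351, -0.00075026, -0.00040784, -0.00137858,
       -0.00053748,  0.00077343]), 'joint_efforts': array([ 1.91948813e-03, -8.84306073e+01,  1.23703536e+00, -2.36459863e+01,
        1.70827622e-02,  5.02262061e-03,  3.37172457e-05]), 'position': array([0.17249161, 0.54827094, 0.23088614]), 'eef_rot': array([ 0.69925346, -0.10739501,  0.1073039 , -0.69856767]), 'ft_force': array([-0.26422342,  0.37539372, -0.27725656]), 'ft_torque': array([-0.00596262, -0.00121417, -0.04785222]), 'finger_gap': 0.9987222735200301}
```

View pics/scene0.png

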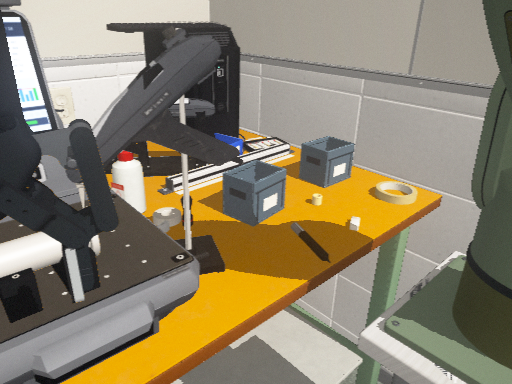

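View pics/top0.png

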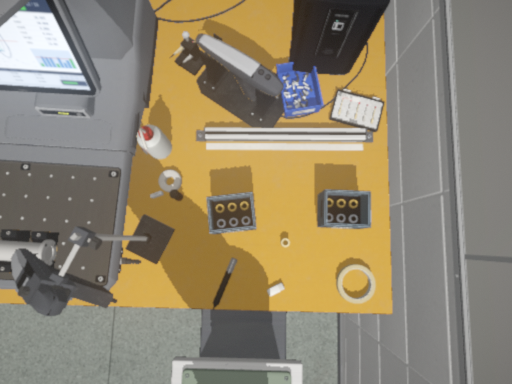

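The scene view shows the left crate near (254,190) and the right one near (327,160). In the top view they are at (232,213) and (346,209), with the rail at about (285,135) and white tape along its front. A stand with a post is at about (152,238). Next I'll zoom in and project.

```bash
cat > h.py <<'E'
import numpy as np, cv2
from cell import env, read_camera, camera_info
def ray(n,u,v):
    c=camera_info(n); V=np.array(c["view"]); R=V[:3,:3]; o=-R.T@V[:3,3]
    d=R.T@np.array([(u-c["cx"])/c["fx"],(v-c["cy"])/c["fy"],1.]); return o,d
def onz(n,u,v,z):
    o,d=ray(n,u,v); return o+d*(z-o[2])/d[2]
def proj(n,p):
    c=camera_info(n); V=np.array(c["view"]); q=V[:3,:3]@np.array(p)+V[:3,3]
    return np.array([c["fx"]*q[0]/q[2]+c["cx"],c["fy"]*q[1]/q[2]+c["cy"]])
def tri(a,b):
    o1,d1=ray("scene",*a); o2,d2=ray("top",*b); A=np.stack([d1,-d2],1)
    t=np.linalg.lstsq(A,o2-o1,rcond=None)[0]; p,q=o1+t[0]*d1,o2+t[1]*d2
    return (p+q)/2,np.linalg.norm(p-q)
E
python3 - <<'E'
from h import *
top=cv2.imread("pics/top0.png"); sc=cv2.imread("pics/scene0.png")
print("tcp",proj("scene",[.173,.548,.231]),proj("top",[.173,.548,.231]))
print("cams",ray("scene",0,0)[0],ray("top",0,0)[0])
print("base plate",onz("top",152,238,0.01), "plate scene",onz("scene",205,255,.01))
for uv in [(147,238),(80,236),(50,270),(110,300)]:
    print(uv,onz("top",*uv,0.),onz("top",*uv,.25))
c=top[170:250,195:385]; cv2.imwrite("pics/zc.png",cv2.resize(c,None,fx=4,fy=4,interpolation=cv2.INTER_CUBIC))
c=top[110:165,180:390]; cv2.imwrite("pics/zr.png",cv2.resize(c,None,fx=3.7,fy=3.7,interpolation=cv2.INTER_CUBIC))
c=sc[60:280,100:370]; cv2.imwrite("pics/zs.png",cv2.resize(c,None,fx=2.7,fy=2.7,interpolation=cv2.INTER_CUBIC))
hsv=cv2.cvtColor(top,cv2.COLOR_BGR2HSV)
for p in [(210,215),(254,215),(232,228),(322,210),(368,210),(285,146),(270,180)]: print(p,hsv[p[1],p[0]])
E
```

```text
tcp [ -5.66829372 334.47628127] [-73.0335512  382.44443604]
cams [-0.05171987  0.55919545  0.40481528] [ 0.44160906 -0.0330071   0.91471768]
base plate [0.44268216 0.22402009 0.01      ] plate scene [0.4274767  0.21553573 0.01      ]
(147, 238) [0.44233131 0.23969594 0.        ] [0.44213392 0.16516391 0.25      ]
(80, 236) [0.44256167 0.41191037 0.        ] [0.44230132 0.2903107  0.25      ]
(50, 270) [0.35521027 0.47890311 0.        ] [0.37882379 0.33899377 0.25      ]
(110, 300) [0.28601679 0.32082121 0.        ] [0.32854146 0.22411697 0.25      ]
(210, 215) [ 99  15 119]
(254, 215) [ 20  11 137]
(232, 228) [100  17 134]
(322, 210) [16 42 79]
(368, 210) [102  35 133]
(285, 146) [ 19  12 225]
(270, 180) [ 20 149 211]
```

View pics/zc.png

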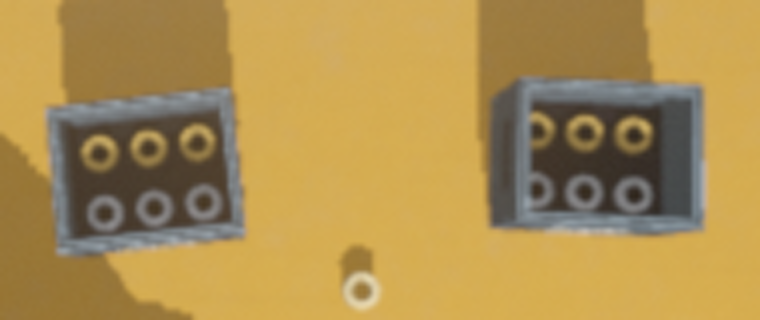

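View pics/zr.png

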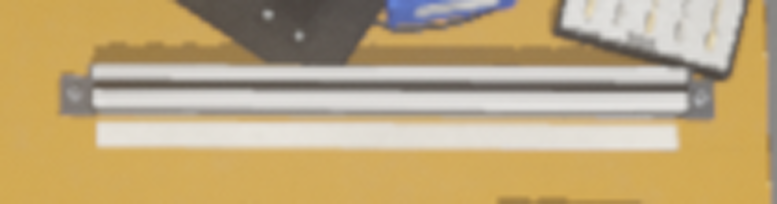

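View pics/zs.png

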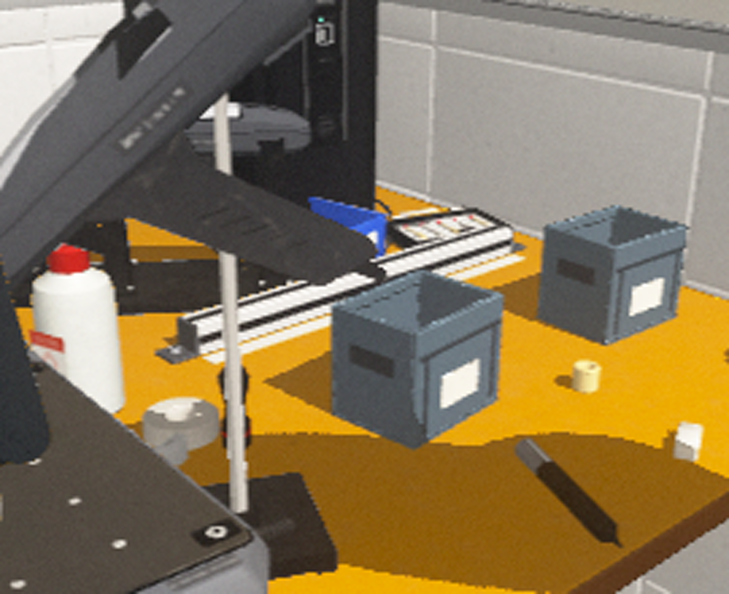

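```bash
python3 - <<'E'
from h import *
top=cv2.imread("pics/top0.png"); sc=cv2.imread("pics/scene0.png")
a=cv2.resize(top[150:330,0:260],None,fx=3,fy=3,interpolation=cv2.INTER_CUBIC); cv2.imwrite("pics/zl.png",a)
a=cv2.resize(sc[0:330,0:260],None,fx=1.8,fy=1.8,interpolation=cv2.INTER_CUBIC); cv2.imwrite("pics/zl2.png",a)
for z in (0,.1,.2,.3,.35,.4): print(z,proj("scene",[.442,.235,z]),proj("top",[.442,.235,z]))
E
```

```text
0 [191.22151447 260.34010698] [148.81628941 238.1819413 ]
0.1 [188.80111543 209.63992233] [136.02595467 237.79859357]
0.2 [186.05949527 152.21110755] [119.65116356 237.30781369]
0.3 [182.92816329  86.61898541] [ 97.93956976 236.6570809 ]
0.35 [181.18943162  50.19771151] [ 84.19482813 236.245128  ]
0.4 [179.31766757  10.98980334] [ 67.7742187  235.75297487]
```

View pics/zl.png

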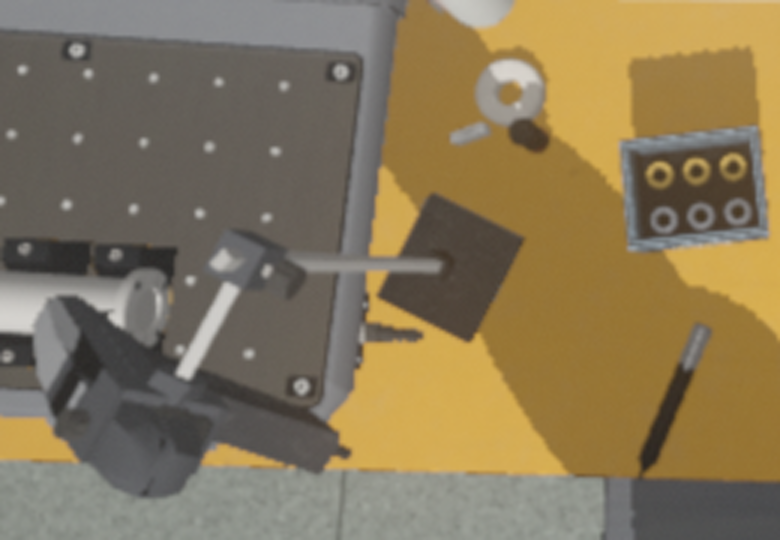

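View pics/zl2.png

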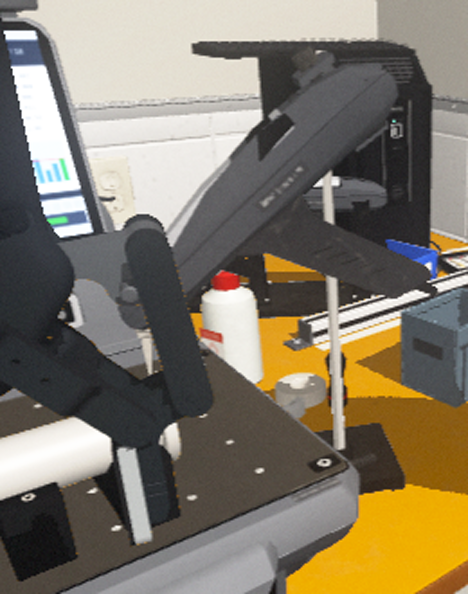

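```bash
python3 - <<'E'
from h import *
for a,b in [((240,161),(114,301)),((218,45),(48,313)),((178,32),(80,238)),((100,140),(15,258)),((215,40),(60,300))]: print(a,b,*tri(a,b))
# robot link FK unknown; check reach options
q=np.array([0.69925,-.1074,.1073,-.69857])
for z in (.4,.5,.6,.65): print(z,env.ik([.173,.548,z],q))
E
```

```text
(240, 161) (114, 301) [0.32188598 0.22886139 0.21859528] 0.0009568647048868282
(218, 45) (48, 313) [0.32542014 0.26597298 0.36735653] 0.007028545633443841
(178, 32) (80, 238) [0.44132822 0.23456089 0.37211281] 0.00833818074934513
(100, 140) (15, 258) [0.39691658 0.38969146 0.26413542] 0.012803232469159806
(215, 40) (60, 300) [0.34637925 0.25092255 0.37017356] 0.002199968552294575
0.4 [-1.31197475  0.58264895 -0.01895767  1.12194889  0.01046904  1.43805513
 -0.06321505]
0.5 [-1.31703427  0.59329852 -0.01032788  0.75385363  0.00587001  1.79543213
 -0.05830942]
0.6 None
0.65 None
```

Top view details: the left crate is turned a little to the left (counter-clockwise) and the right crate a little the other way. The bronze bushing is at about (285,242). A scanner head on the post, at x 0.3–0.45, y 0.22–0.40 and z 0.22–0.38, blocks the direct way, so I'll go over it.

```bash
cat > meas.py <<'E'
from h import *
def linefit(pts):
    vx,vy,x,y=cv2.fitLine(np.float32(pts),cv2.DIST_HUBER,0,.01,.01).ravel(); return np.array([x,y]),np.array([vx,vy])
def crate(im,box):
    """im BGR top picture. far rim edge and outer side rim edge"""
    hsv=cv2.cvtColor(im,cv2.COLOR_BGR2HSV); S=hsv[:,:,1].astype(float)
    x0,y0,x1,y1=box
    m=((S<90)).astype(np.uint8); m2=np.zeros_like(m); m2[y0:y1,x0:x1]=m[y0:y1,x0:x1]
    cs,_=cv2.findContours(m2,cv2.RETR_EXTERNAL,cv2.CHAIN_APPROX_NONE); c=max(cs,key=cv2.contourArea)
    h=cv2.approxPolyDP(cv2.convexHull(c),3,True)[:,0]
    return c[:,0],h,S
def edge(S,cols,rows,axis):
    """subpixel crossing of S at level 85: axis=0 scan rows downwards for each col"""
    out=[]
    for k in cols:
        prof=S[rows,k] if axis==0 else S[k,rows]
        b=np.where((prof[:-1]>=85)&(prof[1:]<85))[0]
        if len(b): i=b[0]; f=(prof[i]-85)/(prof[i]-prof[i+1]); r=rows[i]+f*(rows[i+1]-rows[i]); out.append((k,r) if axis==0 else (r,k))
    return np.array(out,float)
E
python3 - <<'E'
from meas import *
im=cv2.imread("pics/top0.png")
for n,box in (("L",(198,180,264,240)),("R",(308,180,380,236))):
    c,h,S=crate(im,box); print(n,h.tolist())
    for p in h: print(p, onz("top",*p,.095)[:2].round(4), onz("top",*p,0)[:2].round(4))
    cx0,cx1=c[:,0].min(),c[:,0].max(); cy0,cy1=c[:,1].min(),c[:,1].max()
    far=edge(S,range(cx0+12 if n=="R" else cx0+6,cx1-5),np.arange(cy0-6,cy0+12),0)
    near=edge(S,range(cx0+12 if n=="R" else cx0+6,cx1-5),np.arange(cy1+6,cy1-12,-1),0)
    lf=edge(S,range(cy0+8,cy1-6),np.arange(cx0-6,cx0+8),1)
    rt=edge(S,range(cy0+8,cy1-6),np.arange(cx1+6,cx1-8,-1),1)
    for nm,e in (("far",far),("near",near),("lf",lf),("rt",rt)):
        for z in (.095,0.):
            w=np.array([onz("top",*p,z)[:2] for p in e]); p,d=linefit(w)
            if nm in("far","near"):
                yaw=-np.arctan2(d[0]/d[1],1); 
            else: yaw=np.arctan2(d[1]/d[0],1)
            print(nm,z,"pt",p.round(4),"yaw",yaw.round(4))
# rail: tape and rail edges
hsv=cv2.cvtColor(im,cv2.COLOR_BGR2HSV); S=hsv[:,:,1].astype(float)
near=edge(S,range(212,356),np.arange(156,140,-1),0)
w=np.array([onz("top",*p,0.)[:2] for p in near]); p,d=linefit(w); print("tape near",p,-d[0]/d[1])
print(S[120:156,285].astype(int)); print(hsv[120:156,285,2])
b=onz("top",285.5,242.5,.021); print("bushing",b)
for p in [(244,444-0)]: pass
E
```

```text
L [[252, 192], [254, 229], [209, 233], [206, 197]]
[252 192] [ 0.5565 -0.0275] [ 0.5698 -0.0269]
[254 229] [ 0.4699 -0.0348] [ 0.4732 -0.035 ]
[209 233] [0.4577 0.0691] [0.4596 0.0809]
[206 197] [0.5414 0.0802] [0.553  0.0933]
far 0.095 pt [0.552  0.0208] yaw 0.1399
far 0.0 pt [0.5647 0.0271] yaw 0.1399
near 0.095 pt [0.4621 0.0174] yaw 0.1443
near 0.0 pt [0.4645 0.0232] yaw 0.1443
lf 0.095 pt [0.5082 0.0762] yaw 0.1218
lf 0.0 pt [0.5159 0.0889] yaw 0.1218
rt 0.095 pt [ 0.513  -0.0343] yaw 0.1317
rt 0.0 pt [ 0.5213 -0.0344] yaw 0.1317
R [[318, 194], [325, 189], [369, 191], [370, 227], [318, 226]]
[318 194] [ 0.5563 -0.1833] [ 0.5696 -0.2008]
[325 189] [ 0.5687 -0.1999] [ 0.5834 -0.2192]
[369 191] [ 0.567  -0.3041] [ 0.5815 -0.3355]
[370 227] [ 0.4822 -0.3048] [ 0.4869 -0.3363]
[318 226] [ 0.4811 -0.1835] [ 0.4857 -0.2009]
far 0.095 pt [ 0.5689 -0.2553] yaw -0.0224
far 0.0 pt [ 0.5837 -0.2811] yaw -0.0224
near 0.095 pt [ 0.4782 -0.2434] yaw 0.0095
near 0.0 pt [ 0.4824 -0.2678] yaw 0.0095
lf 0.095 pt [ 0.5159 -0.1819] yaw -0.0062
lf 0.0 pt [ 0.5245 -0.1992] yaw -0.0062
rt 0.095 pt [ 0.5256 -0.3077] yaw 0.0108
rt 0.0 pt [ 0.5354 -0.3395] yaw 0.0108
tape near [ 0.6855446  -0.09217856] 0.022967637
[137 138 137 128 128 129 125  76  13   6   5   9  20  30  12   6   7   6
   7   9  25  75  91  35  16  14  12  14  15  31  78 130 138 135 134 137]
[206 205 180 158 155 156 157 165 209 218 213 174 114 102 152 204 221 222
 218 193 153 184 207 220 224 225 225 226 226 223 215 210 210 209 210 210]
bushing [ 0.44093788 -0.11520406  0.021     ]
```

```bash
cat >> h.py <<'E'
from scipy.spatial.transform import Rotation as Rot
def quat(yaw,s=1,tilt=0.):
    # tool pointing down, jaws along crate y; tilt>0 leans the fingers' tips away from robot (+x)
    y=np.array([0,0,-1.]); z=s*np.array([-np.sin(yaw),np.cos(yaw),0]); M=np.stack([np.cross(y,z),y,z],1)
    if tilt: M=Rot.from_rotvec(-tilt*np.array([-np.sin(yaw),np.cos(yaw),0])).as_matrix()@M
    return Rot.from_matrix(M).as_quat()
C={"L":(np.array([.5086,.0208]),.138),"R":(np.array([.5257,-.2535]),-.01)}
def fr(yaw): return np.array([np.cos(yaw),np.sin(yaw)])
E
python3 - <<'E'
from h import *
print(Rot.from_quat([0.69925346,-0.10739501,0.1073039,-0.69856767]).as_matrix().round(2))
for r in (140,141,142,142.5,139,140): print(r,onz("top",285,r,0)[:2],onz("top",285,r,.03)[:2])
for k in C:
    c,y=C[k]
    for s in (1,-1):
        for d,z in((-.09,.3),(-.075,.085),(.07,.117)):
            p=np.r_[c+d*fr(y),z]; print(k,s,d,z,env.ik(p,quat(y,s)))
    for d,z in((-.075,.015),(.16,.015)):
        print(k,"push",env.ik(np.r_[c+d*fr(y),z],quat(y,1)),env.ik(np.r_[c+d*fr(y),z],quat(y,-1)))
E
```

```text
[[ 0.95 -0.    0.3 ]
 [-0.3  -0.    0.95]
 [ 0.   -1.   -0.  ]]
140 [ 0.71371381 -0.1115085 ] [ 0.70478959 -0.10893389]
141 [ 0.71093456 -0.11155269] [ 0.70210149 -0.10897663]
142 [ 0.70815773 -0.11159684] [ 0.69941573 -0.10901933]
142.5 [ 0.70677021 -0.1116189 ] [ 0.69807372 -0.10904067]
139 [ 0.71649548 -0.11146428] [ 0.70748003 -0.10889112]
140 [ 0.71371381 -0.1115085 ] [ 0.70478959 -0.10893389]
L 1 -0.09 0.3 [ 0.01423734  0.38813754 -0.1674142   1.87983567  0.08190354  0.88017634
  1.51562258]
L 1 -0.075 0.085 [ 0.0081549   0.79650172 -0.1863442   2.13046182  0.54281736  0.25930981
  1.05798545]
L 1 0.07 0.117 [ 0.05008152  0.87474194 -0.31625597  1.59412505  0.36530117  0.73164026
  1.27479777]
L -1 -0.09 0.3 [-0.55451371  0.47472868  0.75179656  1.89515274 -0.40084528  0.92737248
 -1.04464242]
L -1 -0.075 0.085 [-0.23228522  0.8158079   0.24174557  2.13716255 -0.71979279  0.26765785
 -0.79582786]
L -1 0.07 0.117 [-0.3666402   0.93365162  0.54433097  1.60874371 -0.63209192  0.7817205
 -0.97447198]
L push [-0.07956171  0.95376433 -0.03223671  2.15906724  0.73651204  0.03914558
  
[... 556 characters left out ...]
7724  0.95048056
  1.56811379]
R -1 -0.09 0.3 [-0.06204754  0.74292181  1.11229572  1.63657128 -0.7033869   1.21625858
 -0.37614545]
R -1 -0.075 0.085 [ 0.28551103  0.87971339  0.30920046  1.85383042 -0.52264468  0.48898779
 -0.62394675]
R -1 0.07 0.117 [ 0.14397673  1.01350913  0.50843836  1.32574312 -0.53764712  0.93864907
 -0.81145813]
R push [ 0.66981781  1.00764314 -0.41383034  1.8640002   0.86922386  0.461348
  1.18591855] [ 0.34555907  0.99735542  0.19517207  1.87402155 -0.54012806  0.32235421
 -0.61129304]
R push [ 0.46714043  1.25600818 -0.49528229  0.92833201  0.54280611  1.06524604
  1.57798167] [ 0.15832693  1.28049965  0.50927483  0.94552295 -0.57443831  1.03473767
 -0.94470038]
```

```bash
python3 - <<'E'
from h import *
c,y=C["L"]
q0=env.get_obs()["eef_rot"]
env.movep([.173,.548,.5],q0)
for z in (.5,.46,.42):
    p=np.r_[c-.1*fr(y),z]; print(z,env.ik(p,quat(y,1)))
    p=np.r_[.52,.03,z]; print(z,env.ik(p,quat(y,1)))
p=np.r_[c-.1*fr(y),.02]
for t in (0,.1,.2,.3): print(t,env.ik(p,quat(y,1,t)))
print(env.get_obs()["clock"],env.get_obs()["position"])
cv2.imwrite("pics/s1.png",read_camera("scene")[:,:,::-1])
E
```

```text
0.5 [-0.36796394  0.24250281  0.39809226  1.38678942 -0.09329993  1.53078397
  1.73216591]
0.5 [-0.23348432  0.46874499  0.24558085  1.01348237 -0.11061175  1.67092033
  1.68419692]
0.46 [-0.36072343  0.25043167  0.38074454  1.51367835 -0.09366375  1.39550616
  1.73439006]
0.46 [-0.23297099  0.46522927  0.22598641  1.15616359 -0.10077457  1.53065102
  1.68254104]
0.42 [-0.3470493   0.26876738  0.36058557  1.62886426 -0.09850318  1.26190852
  1.74046094]
0.42 [-0.22893791  0.47316551  0.20786077  1.27916824 -0.0955967   1.39880273
  1.68184274]
0 [ 0.27622265  1.02223687 -0.68683422  2.23273166  1.56010512  0.57172928
  0.02285577]
0.1 [ 0.45849312  1.19887089 -1.12725318  2.33393376  1.70466229  1.0120269
 -0.1496013 ]
0.2 None
0.3 None
1.1417 [0.1729851  0.54812577 0.4987243 ]
```

View pics/s1.png

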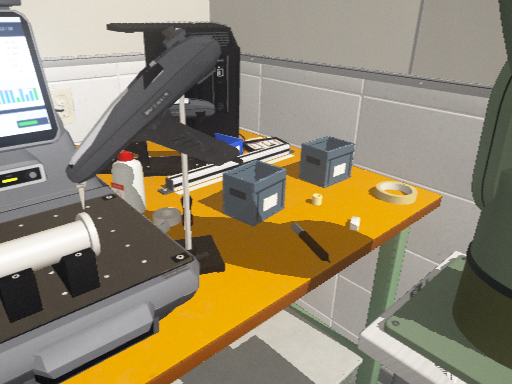

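The gripper is now out of view. The scanner head stays at (100–240, 30–165), so I'll swing over it at z of about 0.5.

```bash
python3 - <<'E'
from h import *
c,y=C["L"]
env.movep([.5,.03,.5],quat(y,1))
env.command_gripper(0.0)
env.movep(np.r_[c-.085*fr(y),.3],quat(y,1))
o=env.get_obs();print(o["clock"],o["position"],o["joints"].round(2),o["ft_force"].round(2))
print(env.ik(np.r_[c-.075*fr(y),.085],quat(y,1)))
print(env.ik(np.r_[c+.07*fr(y),.117],quat(y,1)))
cv2.imwrite("pics/t1.png",read_camera("top")[:,:,::-1])
E
```

```text
5.0583 [0.4253368  0.00921354 0.30069176] [-0.25  0.4   0.24  1.87 -0.12  0.88  1.76] [ 0.15  0.67 -0.12]
[-0.14037246  0.79936331  0.07560563  2.13457731 -0.25556111  0.21588782
  1.87106022]
[-0.20441843  0.87456052  0.19443196  1.60313861 -0.23592018  0.6870041
  1.81376993]
```

View pics/t1.png

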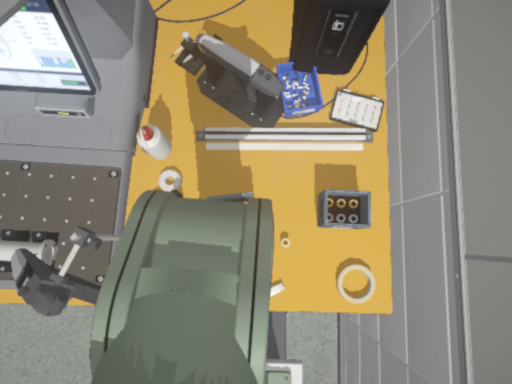

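```bash
python3 - <<'E'
from h import *
c,y=C["L"]
env.servo_line(np.r_[c-.085*fr(y),.086],vel=.15)
env.dwell(.2)
f0=env.get_obs()["ft_force"]
hit=env.servo_line(np.r_[c-.04*fr(y),.086],vel=.03,threshold=2.0)
o=env.get_obs();print(hit,o["clock"],o["position"],(o["ft_force"]-f0).round(2),"d",(o["position"][:2]-c)@fr(y))
cv2.imwrite("pics/s2.png",read_camera("scene")[:,:,::-1])
E
```

```text
True 7.8833 [0.45534469 0.01347765 0.08574979] [-0.76  0.05  1.1 ] d -0.053756296659452536
```

View pics/s2.png

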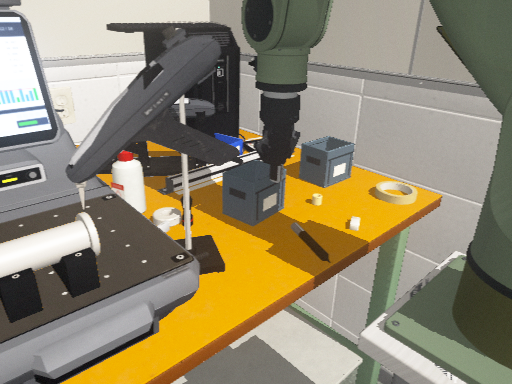

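Contact came exactly where expected (offset 10.8 mm), with the fingertip high on the left crate's near wall at about (275,180). Now I'll tip it.

```bash
cat >> h.py <<'E'
def arcpt(c,y,th,h=.086,off=.0108):
    a=np.radians(th); x=-.086*np.cos(a)+h*np.sin(a); z=.086*np.sin(a)+h*np.cos(a)
    return np.r_[c+(.043+x-off)*fr(y),z]
def arc(c,y,t0,t1,n,vel,off=.0108):
    for th in np.linspace(t0,t1,n+1)[1:]:
        env.servo_line(arcpt(c,y,th,off=off),vel=vel)
def st(f0=0):
    o=env.get_obs(); print(round(o["clock"],2),o["position"].round(4),(o["ft_force"]-f0).round(2),o["joints"].round(2))
E
python3 - <<'E'
from h import *
c,y=C["L"]
arc(c,y,0,30,5,.07); st()
cv2.imwrite("pics/s3a.png",read_camera("scene")[:,:,::-1])
arc(c,y,30,60,5,.07); st()
env.dwell(.5)
cv2.imwrite("pics/s3.png",read_camera("scene")[:,:,::-1]); cv2.imwrite("pics/t3.png",read_camera("top")[:,:,::-1])
st()
E
python3 -c "
import cv2,numpy as np
a=cv2.imread('pics/s3a.png')[100:260,180:380];b=cv2.imread('pics/s3.png')[100:260,180:380]
cv2.imwrite('pics/s3z.png',cv2.resize(np.hstack([a,b]),None,fx=2,fy=2,interpolation=2))"
```

```text
9.61 [0.5089 0.0208 0.1173] [-2.11  0.55  1.41] [-0.18  0.8   0.15  1.85 -0.22  0.51  1.82]
11.32 [0.5713 0.0295 0.1174] [ 0.32 -0.02  4.08] [-0.19  0.86  0.17  1.63 -0.21  0.67  1.79]
11.93 [0.5716 0.0296 0.1174] [-0.17  0.35  2.16] [-0.19  0.86  0.17  1.63 -0.21  0.67  1.79]
```

View pics/s3z.png

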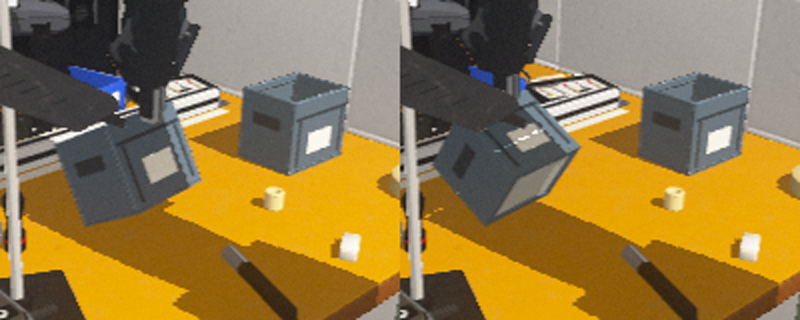

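View pics/t3.png

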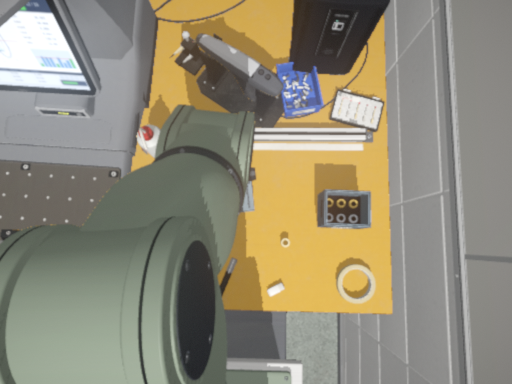

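```bash
python3 - <<'E'
from h import *
im=cv2.imread("pics/s3.png"); hsv=cv2.cvtColor(im,cv2.COLOR_BGR2HSV)
g=cv2.inRange(hsv,(40,70,40),(85,255,255)); print("green px near crate",g[120:230,190:280].sum()//255)
c,y=C["L"]; L=np.array([-np.sin(y),np.cos(y)])
for th,col in ((55,(0,0,255)),(60,(0,255,0)),(65,(255,0,0))):
    a=np.radians(th); 
    P=[np.r_[c+(.043+x*np.cos(a)+h*np.sin(a))*fr(y)+s*.055*L,-x*np.sin(a)+h*np.cos(a)] for x,h,s in((-.086,0,1),(-.086,0,-1),(0,0,-1),(0,0,1))]
    pts=np.array([proj("scene",p) for p in P]); cv2.polylines(im,[np.int32(pts*16)],True,col,1,shift=4); print(th,pts.round(0).tolist())
z=cv2.resize(im[100:240,190:310],None,fx=5,fy=4.2*1.19,interpolation=2)[:600]; cv2.imwrite("pics/s3q.png",z[:600,:600])
E
```

```text
green px near crate 0
55 [[241.0, 190.0], [273.0, 174.0], [255.0, 197.0], [223.0, 213.0]]
60 [[238.0, 187.0], [271.0, 172.0], [255.0, 197.0], [223.0, 213.0]]
65 [[236.0, 185.0], [269.0, 170.0], [255.0, 197.0], [223.0, 213.0]]
```

View pics/s3q.png

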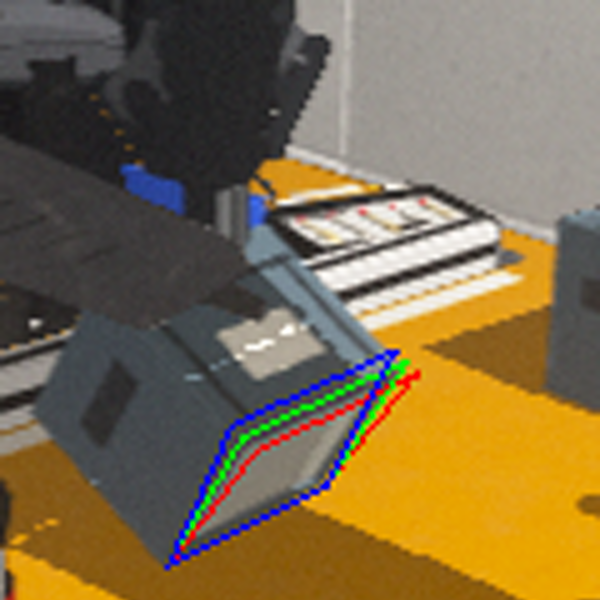

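The underside, around crop (270,470), is bare light grey with no green pixels, and its edges match about 60°. I'll lower it gently.

```bash
python3 - <<'E'
from h import *
c,y=C["L"]
env.dwell(.3)
arc(c,y,60,12,6,.07); arc(c,y,12,-3,3,.025); st()
env.servo_line(arcpt(c,y,0)-np.r_[.03*fr(y),0],vel=.08)
env.servo_line(arcpt(c,y,0)+np.r_[-.03*fr(y),.11],vel=.2)
c,y=C["R"]
env.movep(np.r_[c-.09*fr(y),.2],quat(y,1)); st()
cv2.imwrite("pics/t4.png",read_camera("top")[:,:,::-1]); cv2.imwrite("pics/s4.png",read_camera("scene")[:,:,::-1])
print(env.ik(arcpt(c,y,0)-np.r_[.02,0,0],quat(y,1)),env.ik(arcpt(c,y,60),quat(y,1)))
E
```

```text
16.3 [0.4512 0.0128 0.0814] [-0.96 -0.4  -0.57] [-0.15  0.82  0.08  2.08 -0.24  0.26  1.86]
18.5 [ 0.4361 -0.2511  0.1995] [ 0.25  0.22 -0.05] [ 0.37  0.65  0.16  1.79 -0.15  0.71  2.17]
[ 0.39006787  0.85596276  0.10882934  1.84587201 -0.18981515  0.4497521
  2.19368758] [ 0.28510461  0.9551028   0.16513781  1.34540131 -0.17872196  0.85551926
  2.05977811]
```

View pics/t4.png

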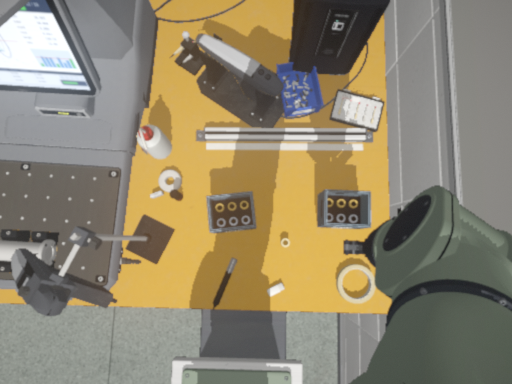

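View pics/s4.png

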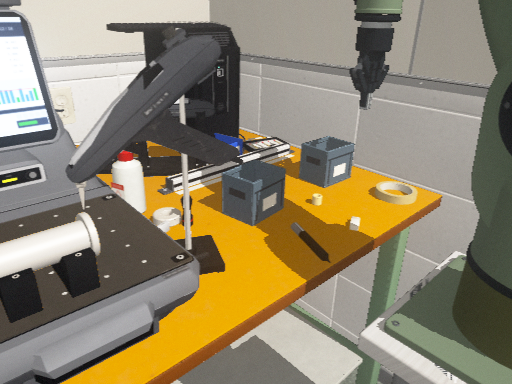

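Both crates stand upright: the left at (232,212) in the top view and the right at (346,209). I'll check how far the left one moved, then tip the right one.

```bash
cat > mc.py <<'E'
from meas import *
def mL(f,box=(198,180,264,240)):
    im=cv2.imread(f); c,h,S=crate(im,box)
    cx0,cx1=c[:,0].min(),c[:,0].max(); cy0,cy1=c[:,1].min(),c[:,1].max()
    for nm,e,z in (("far",edge(S,range(cx0+6,cx1-5),np.arange(cy0-6,cy0+12),0),.095),("near",edge(S,range(cx0+6,cx1-5),np.arange(cy1+6,cy1-12,-1),0),0),("lf",edge(S,range(cy0+8,cy1-6),np.arange(cx0-6,cx0+8),1),.095),("rt",edge(S,range(cy0+8,cy1-6),np.arange(cx1+6,cx1-8,-1),1),.095)):
        w=np.array([onz("top",*p,z)[:2] for p in e]); p,d=linefit(w)
        print(nm,p.round(4),"yaw",round(float(-d[0]/d[1] if nm in("far","near") else d[1]/d[0]),4))
E
python3 - <<'E'
from mc import *
mL("pics/t4.png")
c,y=C["R"]
env.servo_line(np.r_[c-.085*fr(y),.086],vel=.15)
env.dwell(.2)
f0=env.get_obs()["ft_force"]
hit=env.servo_line(np.r_[c-.04*fr(y),.086],vel=.03,threshold=2.0)
st(f0); d=(env.get_obs()["position"][:2]-c)@fr(y); print(hit,"d",d)
E
```

```text
far [0.5531 0.0221] yaw 0.1258
near [0.4667 0.0246] yaw 0.1398
lf [0.5049 0.0756] yaw 0.1387
rt [ 0.5046 -0.0349] yaw 0.1356
20.71 [ 0.472  -0.2527  0.0856] [-0.1   0.17 -0.77] [ 0.37  0.87  0.12  1.78 -0.19  0.5   2.17]
True d -0.053737314566584676
```

The left crate moved less than 2 mm. The right-hand contact also came where expected.

```bash
python3 - <<'E'
from h import *
c,y=C["R"]
arc(c,y,0,60,10,.07); st()
env.dwell(.8)
im=read_camera("scene")[:,:,::-1].copy(); cv2.imwrite("pics/s5.png",im); st()
hsv=cv2.cvtColor(im,cv2.COLOR_BGR2HSV)
g=cv2.inRange(hsv,(40,70,40),(85,255,255)); print("green px",g[100:210,280:380].sum()//255)
cv2.imwrite("pics/s5z.png",cv2.resize(im[90:220,260:400],None,fx=4.5,fy=4.5,interpolation=2))
E
```

```text
24.05 [ 0.589  -0.2541  0.1173] [0.8  0.19 1.61] [ 0.28  0.96  0.17  1.35 -0.19  0.86  2.07]
24.9 [ 0.5894 -0.2541  0.1175] [-0.01 -0.34  0.15] [ 0.28  0.96  0.17  1.34 -0.19  0.86  2.06]
green px 124
```

View pics/s5z.png

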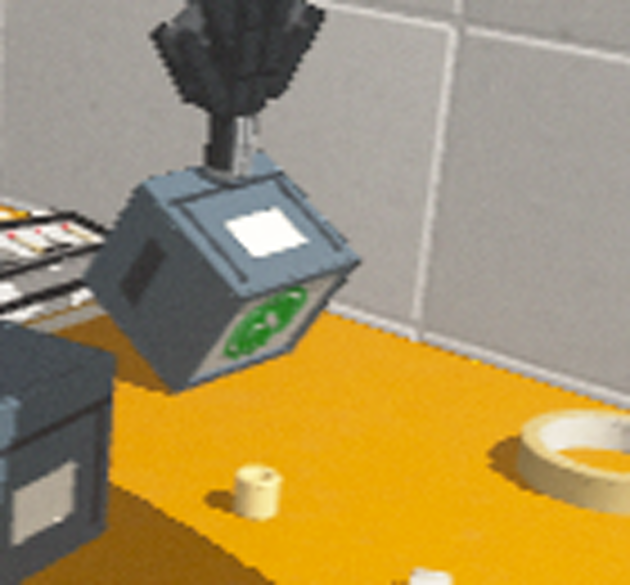

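The right crate shows the green stamp at crop (265,320), so it's the one to deliver. I'll let it down and re-measure.

```bash
python3 - <<'E'
from mc import *
c,y=C["R"]
env.dwell(.2)
arc(c,y,60,12,6,.07); arc(c,y,12,-3,3,.025); st()
env.servo_line(arcpt(c,y,0)-np.r_[.04*fr(y),0],vel=.1)
yr=.023
p=np.r_[c-.043*fr(y)-.05*fr(yr),.1]
env.servo_line(p,ori=quat(yr,1,.25),vel=.1); st()
cv2.imwrite("pics/t6.png",read_camera("top")[:,:,::-1])
try: mL("pics/t6.png",(308,180,380,236))
except Exception as e: print(e)
for d,z in((-.1,.021),(.13-.0,.021)): print(env.ik(np.r_[c+d*fr(yr),z],quat(yr,1,.25)))
E
```

```text
29.18 [ 0.4677 -0.2529  0.0814] [-0.19  0.52 -0.49] [ 0.38  0.88  0.11  1.8  -0.19  0.48  2.18]
30.2 [ 0.4332 -0.2545  0.0998] [0.15 0.28 0.13] [ 0.65  0.79 -0.17  2.11 -0.21  0.04  2.34]
far [ 0.5701 -0.2563] yaw -0.0121
near [ 0.485  -0.2722] yaw -0.0078
lf [ 0.5276 -0.1818] yaw -0.0042
rt [ 0.5332 -0.3073] yaw -0.0184
[ 1.17620022  1.34817022 -1.34852822  2.14170348  1.71597244  1.11919396
  0.58338701]
[ 0.34626692  1.0876175   0.03063225  1.42914147 -0.30364705  0.4086519
  2.2171535 ]
```

View pics/t6.png

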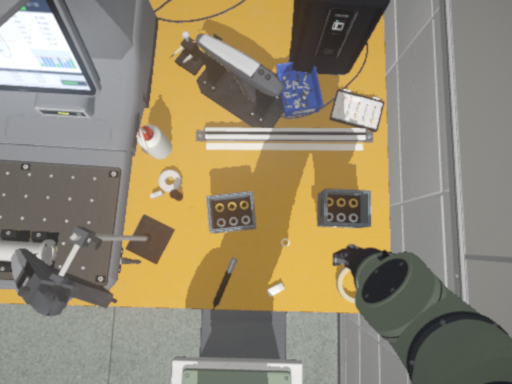

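```bash
python3 - <<'E'
from h import *
c,y=C["R"]; yr=.023; c=np.array([.527,-.2530])
w=c-.043*fr(-.011)
for t in (0,.06,.12):
  for d,z in((-.03,.1),(-.03,.023),(-.012,.023),(.13,.023)):
    q=env.ik(np.r_[w+d*fr(yr),z],quat(yr,1,t)); print(t,d,z,None if q is None else q.round(2))
E
```

```text
0 -0.03 0.1 [ 0.36  0.84  0.16  1.83 -0.25  0.49  2.28]
0 -0.03 0.023 [ 0.4   0.97  0.09  1.86 -0.25  0.32  2.28]
0 -0.012 0.023 [ 0.37  0.99  0.11  1.8  -0.26  0.37  2.27]
0 0.13 0.023 [ 0.23  1.13  0.27  1.3  -0.35  0.76  2.2 ]
0.06 -0.03 0.1 [ 0.42  0.82  0.09  1.89 -0.24  0.4   2.29]
0.06 -0.03 0.023 [ 0.45  0.96  0.03  1.92 -0.24  0.22  2.29]
0.06 -0.012 0.023 [ 0.42  0.97  0.05  1.86 -0.25  0.26  2.28]
0.06 0.13 0.023 [ 0.26  1.1   0.2   1.37 -0.33  0.65  2.2 ]
0.12 -0.03 0.1 [ 0.47  0.8   0.01  1.94 -0.23  0.3   2.3 ]
0.12 -0.03 0.023 [ 0.5   0.96 -0.04  1.97 -0.23  0.11  2.3 ]
0.12 -0.012 0.023 [ 0.48  0.96 -0.02  1.92 -0.24  0.16  2.29]
0.12 0.13 0.023 [ 0.3   1.08  0.13  1.44 -0.32  0.54  2.21]
```

```bash
python3 - <<'E'
from h import *
yr=.023; c=np.array([.527,-.2530]); w=c-.043*fr(-.011); t=.1; Q=quat(yr,1,t)
env.servo_line(np.r_[w-.035*fr(yr),.1],ori=Q,vel=.1)
env.servo_line(np.r_[w-.035*fr(yr),.023],vel=.12); env.dwell(.15)
f0=env.get_obs()["ft_force"]
hit=env.servo_line(np.r_[w+.0*fr(yr),.023],vel=.03,threshold=2.); st(f0)
d=(env.get_obs()["position"][:2]-w)@fr(yr); print(hit,d)
h2=env.servo_line(np.r_[w+(-.0108+.115)*fr(yr),.023],vel=.05,threshold=15.); st(f0); print(h2)
cv2.imwrite("pics/t7.png",read_camera("top")[:,:,::-1]); cv2.imwrite("pics/s7.png",read_camera("scene")[:,:,::-1])
E
python3 -c "
import cv2,numpy as np
a=cv2.imread('pics/t7.png')[110:270,240:400];b=cv2.imread('pics/s7.png')[80:240,230:390]
cv2.imwrite('pics/z7.png',cv2.resize(np.hstack([a,b]),None,fx=2.5,fy=2.5,interpolation=2))"
```

```text
32.41 [ 0.474  -0.2524  0.0227] [-0.94  1.87  0.3 ] [ 0.46  0.97 -0.    1.89 -0.23  0.2   2.27]
True -0.009955254599987444
34.86 [ 0.5881 -0.2502  0.023 ] [-2.69  0.72 -1.7 ] [ 0.33  1.05  0.09  1.51 -0.24  0.5   2.17]
False
```

View pics/z7.png

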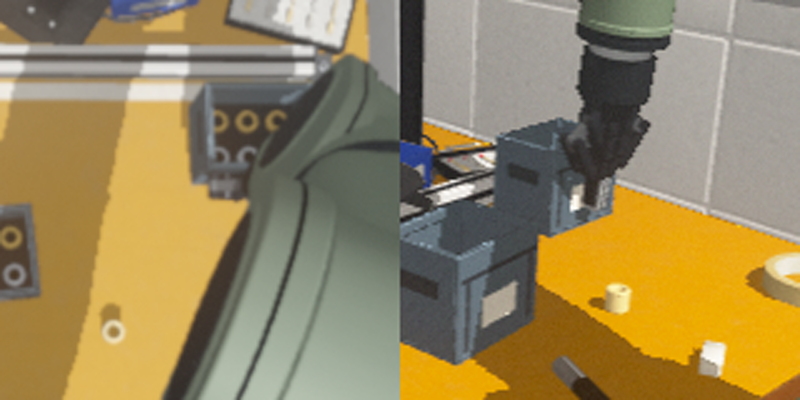

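The crate is upright and straight, about 25 mm short of the rail, with the finger at the middle of its near wall. I'll close the gap slowly until it touches.

```bash
python3 - <<'E'
from h import *
yr=.023; w=np.array([.527,-.2530])-.043*fr(-.011)
p0=env.get_obs()["position"]
f0=env.get_obs()["ft_force"]
h=env.servo_line(p0+np.r_[.05*fr(yr),0],vel=.025,threshold=9.); st(); o=env.get_obs(); print(h,"travel",(o["position"]-p0)[:2]@fr(yr))
print("heel expected x", o["position"][0]+.0105+.086)
cv2.imwrite("pics/s8.png",read_camera("scene")[:,:,::-1])
E
```

```text
36.12 [ 0.6157 -0.2492  0.0225] [-0.45 -0.76 -0.34] [ 0.31  1.08  0.11  1.41 -0.24  0.58  2.15]
True travel 0.027608687002831263
heel expected x 0.7122138142047876
```

```bash
python3 - <<'E'
from h import *
yr=.023
p0=env.get_obs()["position"]
h=env.servo_line(p0+np.r_[.01*fr(yr),0],vel=.01,threshold=12.); st(); o=env.get_obs(); print(h,"travel",(o["position"]-p0)[:2]@fr(yr))
env.dwell(.3); st()
p=env.get_obs()["position"]
env.servo_line(p-np.r_[.04*fr(yr),0],vel=.06)
env.servo_line(p+np.r_[-.06*fr(yr),.18],vel=.2)
j=env.get_obs()["joints"].copy(); print(j.round(2))
env.movep([.42,-.12,.4],quat(0,1)); st()
cv2.imwrite("pics/t9.png",read_camera("top")[:,:,::-1]); cv2.imwrite("pics/s9.png",read_camera("scene")[:,:,::-1])
E
```

```text
36.59 [ 0.6155 -0.2492  0.0217] [ 0.96 -0.3   0.45] [ 0.3   1.08  0.11  1.4  -0.24  0.58  2.14]
True travel -0.00019791314952869
36.89 [ 0.6154 -0.2491  0.0215] [ 0.05 -0.12  0.05] [ 0.3   1.09  0.11  1.4  -0.24  0.58  2.14]
[ 0.32  0.76  0.15  1.5  -0.2   0.81  2.15]
39.83 [ 0.4204 -0.1203  0.399 ] [ 1.2  -0.28 -0.56] [ 0.03  0.33  0.27  1.6  -0.09  1.22  1.89]
```

View pics/t9.png

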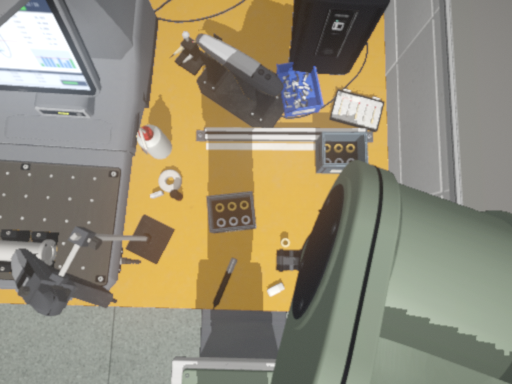

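View pics/s9.png

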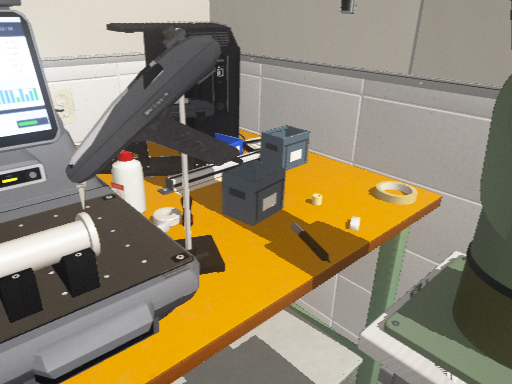

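```bash
python3 - <<'E'
from mc import *
im=cv2.imread("pics/t9.png"); S=cv2.cvtColor(im,cv2.COLOR_BGR2HSV)[:,:,1].astype(float)
near=edge(S,range(320,352),np.arange(182,162,-1),0)
for z in (0,):
    w=np.array([onz("top",*p,z)[:2] for p in near]); p,d=linefit(w); print("near",z,p,-d[0]/d[1]); print((w@fr(-d[0]/d[1])*1000).round(1)[:40])
t=edge(S,range(212,300),np.arange(160,140,-1),0); w=np.array([onz("top",*p,0)[:2] for p in t]); p,d=linefit(w); print("tape",p,-d[0]/d[1])
a=cv2.resize(im[115:185,295:385],None,fx=6,fy=6,interpolation=2); s=cv2.imread("pics/s9.png")
b=cv2.resize(s[115:185,230:320],None,fx=6,fy=6,interpolation=2); cv2.imwrite("pics/z9a.png",a);cv2.imwrite("pics/z9b.png",b)
mL("pics/t9.png")
E
```

```text
near 0 [ 0.6261987  -0.22937998] 0.020031584
[622.4 622.3 621.7 621.4 621.4 621.4 621.4 621.5 621.5 621.5 621.5 621.4
 621.5 621.5 621.5 621.5 621.6 621.6 621.4 620. ]
tape [ 0.6847172  -0.05997888] 0.01854616
far [0.5535 0.0164] yaw 0.1426
near [0.4648 0.0411] yaw 0.1272
lf [0.5112 0.0754] yaw 0.1211
rt [ 0.5095 -0.0337] yaw 0.1386
```

View pics/z9a.png

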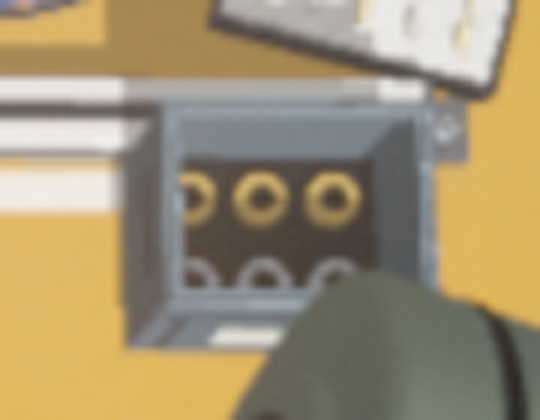

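View pics/z9b.png

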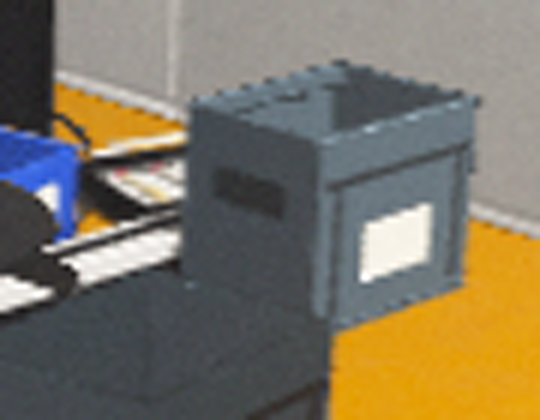

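```bash
python3 - <<'E'
from h import *
env.dwell(.3); st(); print(env.finish_job())
E
```

```text
40.23 [ 0.4201 -0.1201  0.3998] [-0.5   0.04 -0.19] [ 0.03  0.33  0.27  1.6  -0.09  1.22  1.89]
the job is handed in; nothing more can be done
None
```

I tipped both crates in the order asked, pushed the stamped one up to the dispatch stop rail, and handed the job in at about 40 s, with the arm clear of everything.

- **Left crate:** I tipped it to about 60° and held it for roughly a second. Its underside was bare, with no green pixels. It went down gently onto its base and stands within about 2 mm of where it started.
- **Right crate:** I tipped it to about 60° by the same commanded arc, without checking that angle in the image. Its underside showed the green stamp. I let it down, then pushed it about 24 mm up on its near wall until the force rose sharply at the rail. A second push stopped at once, with no further travel.
- **Flush and square:** In the last pictures the crate's near edge is turned 0.020 rad, against 0.019 to 0.023 rad for the tape line in front of the rail. Its far edge works out at x ≈ 0.712 m, against about 0.713 m for the rail front from the image. That 1 mm difference is within the camera calibration error, so I relied on the force stop for flush.
- **Bystanders:** The bushing, ring gauge, hand stamp, gauge block and bottle look unmoved in the last pictures; I did not measure them again. My last view of the stamped crate's near right corner was partly hidden by the arm, so I judged squareness from the visible left part of its near edge.

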